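Clamp a wax block on the trimming stand

TASK

Take the cassette that carries the wax block off the cold plate and set it down, without dropping it, flat on the sloped top of the trimming stand: wax side up, its long side square across the narrow top, centred, and up against the low stop at the bottom of the slope. Then slide the clamp jaw down the slope until it holds the cassette snugly against the stop, and let go. Leave the two empty cassettes, the bowl and the brush where they are.

Things in the scene. Friction and masses are not known exactly. Their poses are not given: they have to be found in the camera images.
- coldplate: Fixed flat cold plate, white with an aluminium top, 130 (its x) x 280 (its y) x 30 mm high. Origin at the centre of its underside, z up. The three cassettes lie on its top, 30 mm above the bench, in a row along its y about 90 mm apart, order unknown.
- block: The wax block to clamp: white plastic cassette 28 (x) x 40 (y) x 10 mm high with a cream wax slab 22 x 30 mm, 9 mm high, on the middle of its top (19 mm high in all), 30 g. Origin: centre of its underside, z up through the wax. Both ways round are alike. Can be gripped across the 40 mm, on the cassette's ends.
- empty_open: Empty open white cassette, 28 (x) x 40 (y) x 10 mm, no wax, two cross ribs inside. Origin at the centre of its underside. Leave alone.
- empty_lidded: Empty closed white cassette, 28 (x) x 40 (y) x 10 mm, flat slotted lid, no wax. Origin at the centre of its underside. Leave alone.
- stand: Fixed block-trimming stand: grey base plate 170 x 110 x 14 mm, a post 45 x 20 mm, and on it the sloped head. Origin on the bench, under the seat (the base runs from x -65 to +105 mm); its x points away from the robot at yaw 0.
- head: Sloped head of the stand: aluminium bar 24 mm wide (y), upper face tilted 20 deg, falling to the stand's -x (robot) side. Origin: the seat on that face, 90 mm above the bench, where the centre of the cassette's underside must lie. x uphill along the face, y across, z square out of it. Face: x -20 to +88 mm. Stop: a lip 24 mm wide, 5 mm high over the face, its inner side at x = -14 mm.
- jaw (a joint): Clamp jaw sliding on the head's face: its opening in m. 0: its front is 28 mm from the stop, just touching a cassette that lies against the stop. Grows uphill (head's +x) to 0.042; minimum -0.006. Stays where left; about 3 N to slide. Steel block 30 (x) x 24 (y) x 13 mm high, front side at head x = 0.014 + this value.
- jaw_tab (a point): Middle of the top of the jaw's upright black tab, the handle of the jaw: 12 (x) x 16 (y) mm, rising from the jaw's top (13 mm above the face) to 46 mm above the face, its middle 23 mm uphill of the jaw's front. Axes as the head's.
- bowl: Red plastic bowl, rim 96 mm across, 45 mm high, origin at the centre of its underside. Leave alone.
- brush: Brush with wooden handle, 170 mm long, lying along its own x. Leave alone.
Mind the look-alikes: they are no part of the job. Leave any blue or purple look-alike of the block alone. Several things have the shape of the stand; the one meant has the colours described above.

How it is judged:
On the way:
1. the block stands on the sloped face between the stop and the still open jaw, wax up, and the fingers have let go of it (z of block in the frame of head between -0.003 and 0.004 m and x of block in the frame of head between -0.004 and 0.025 m and y of block in the frame of head between -0.015 and 0.015 m and angle between block's own z axis and vertical below 0.6 rad and contact force between the fingers and block below 0.05 N and value of joint jaw above 0.004 m), for 0.2 s.
At the end, for the whole second after the job is handed in: The block lies flat on the sloped face (within 3 mm and 4.5 degrees), wax up, square across it (4.5 degrees), centred across it within 6 mm and within 3 mm of the stop; the jaw is closed up to it (joint within 2.5 mm of 0); all is at rest (x of block in the frame of head between -0.003 and 0.003 m and y of block in the frame of head between -0.006 and 0.006 m and z of block in the frame of head between -0.003 and 0.003 m and angle between the z axis of block and the z axis of head, either way round below 0.08 rad and angle between the y axis of block and the y axis of head, either way round below 0.08 rad and angle between block's own z axis and vertical below 0.6 rad and value of joint jaw between -0.0025 and 0.0025 m and linear speed of block below 0.02 m/s); the robot touches nothing.
It fails at once if the block is dropped: it falls, out of the fingers, faster than 0.5 m/s (a drop of about 13 mm) (contact force between the fingers and block below 0.01 N and linear speed of block above 0.5 m/s).
It fails at once if an empty cassette, the bowl or the brush is moved by more than 25 mm (distance of any of empty_open, empty_lidded, bowl, brush from where it was at the start of the episode above 0.025 m).
It also fails if it takes over 48 s, if anything falls off the work surface, if the arm or the gripper's body presses on something with over 40 N, if the wrist force passes 120 N, or if a joint passes its speed limit or range.

ROBOT

A 6-joint arm with a two-finger parallel gripper is mounted at the origin on the work surface. World frame = base frame: x ahead of the robot, y to its left, z up, the work surface at z = 0. Lengths are in m, angles in rad, forces in N, time in s.
With the tool pointing down it reaches from about 0.35 to 0.95 m from the base axis. Payload 17.4 kg.
Tool frame: the origin (TCP) lies on the centre line of the jaws, within the pads' length; the fingertips stand 11 mm ahead of it and the grasp point (between the pads) lies 8 mm behind it (tip_reach is the distance from the TCP to the fingertips, in m); z points along the fingers, y is the direction in which the jaws open and shut (so a half turn about z gives the same grasp; the last joint's range is limited). The gripper opens to 93 mm and grips with 3 to 60 N. Pads are 15 mm wide; open, the fingers measure 128 mm over their backs; the gripper's body (75 mm by 188 mm) begins 65 mm behind the grasp point.
Start: joints at [-1.227, 0.116, 1.442, -0, 1.584, -0.038], TCP at [0.251, -0.626, 0.23] pointing down, gripper open.
Joint ranges: [-2.83, 2.83], [-0.83, 2.19], [0.07, 2.5], [-1.14, 4.28], [0.01, 3], [-2.97, 2.97]. Speed limits (rad/s): [1.89, 1.89, 2.22, 3.14, 3.14, 3.14].

INTERFACE

Orientations are given as a 3x3 rotation matrix whose columns are the frame's x, y, z axes.
In Python, from bench import * gives the robot as it stands.
- The arm moves only by the tool play_rows, never from a script. Its argument "plan" is one flat list of numbers, 5 for each row, row after row: the finger opening in mm, from 0 to 93, then the shift along the tool's x, y, z in mm, then the turn about the tool's z in degrees. In form: [grip, tx, ty, tz, spin, grip, tx, ty, tz, spin, ...]. A call has 1 to 12 rows; each row is the pose to reach, as a shift and turn from the pose commanded when the call began, along the tool's axes at that moment; what a row does not reach only later rows make up. A row lasts 1/10 s, in which the tool goes at most 50 mm and 8.59 degrees, less where a joint would pass 70% of its speed; a pose out of reach is approached as far as the arm can. A call with a gripper value outside its range is refused whole. The fingers move at their own pace and stop on an object; the grip force is fixed at half the most. Time passes only in rows, so rows that repeat a pose let the fingers close. It gives the time, the measured TCP pose, the force and the opening at its end, in the units of the state.
- get_obs(): the state, without advancing time (a new reading comes with each control period).
- snapshot(name): name is "scene" or "top" or "wrist"; returns a dict with "img" (420x560x3 uint8, red, green, blue), "z_map" (420x560 float32, m along the optical axis (not along the pixel's ray), 0 where there is no reading), "camera_matrix" (3x3 intrinsics, pixels), "world_from_camera" (4x4, takes a point from camera to world coordinates); the wrist camera has in their place "hand_eye" (4x4, takes a point from camera to tool coordinates, whose origin is the TCP and whose axes are the flange's). Camera axes: x right, y up, looking along -z (the intrinsics and any distortion apply to the point x, -y, -z); pixel columns grow to the right and rows downward; lengths in m; the calibration is good to about 2 mm. A picture is of the moment at which its call begins: read the wrist's pose just before it.
- hand_in(): hands the job in, once; it reports no verdict.
The state is a dict: "time_s": time; "q": joint angles; "qvel": joint speeds; "effort": joint torques, N m; "ee_pos": TCP position; "tool_rot": TCP orientation; "wrist_force": force on the tool from outside, world axes, zero at the start; "ft_torque": the same for the moment, N m; "grip_width": finger opening in m.
Only numpy, scipy, OpenCV 4.12 (cv2) and the standard library are available. Lean on these libraries where they do the work, as an engineer would, in place of code of your own. Each camera call takes 0.05 s, during which the arm holds its last target. There are 200 camera calls.

## Working session

There is one attempt and no reset: what is moved stays moved. The work goes in short steps, Python scripts to look and compute and a tool call to move; the robot and the scene stay as the last step left them, time stands still between calls to the robot, and variables do not carry over. Pictures are saved under pics/ and viewed, about 8 in all and at most 12, crops included, and the job is handed in when it is done.

Besides the shell and the picture viewer there is one more tool, called in YAML: its name, and indented under it one key for each argument. play_rows: Moves the arm, as the interface text tells. Its arguments: {"type":"object","properties":{"plan":{"type":"array"}},"required":["plan"]}

```bash
mkdir -p pics
cat > h.py <<'E'
from bench import *
import numpy as np, cv2
def save(name,fn,crop=None,scale=1):
    o=get_obs(); s=snapshot(name)
    if name=="wrist":
        T=np.eye(4);T[:3,:3]=np.array(o["tool_rot"]);T[:3,3]=o["ee_pos"]
        W=T@np.array(s["hand_eye"])
    else: W=np.array(s["world_from_camera"])
    im=s["img"][:,:,::-1]
    np.savez("pics/"+fn+".npz",img=im,z=s["z_map"],K=s["camera_matrix"],W=W)
    if crop: x0,y0,x1,y1=crop; im=im[y0:y1,x0:x1]
    cv2.imwrite("pics/"+fn+".png",cv2.resize(im,None,fx=scale,fy=scale))
    return s
def cloud(fn):
    d=np.load("pics/"+fn+".npz");z=d["z"];K=d["K"];W=d["W"]
    v,u=np.mgrid[:z.shape[0],:z.shape[1]]
    P=np.stack([(u-K[0,2])/K[0,0]*z,-(v-K[1,2])/K[1,1]*z,-z],-1)
    P=P@W[:3,:3].T+W[:3,3]; P[z==0]=np.nan
    return P,d["img"]
E
python3 - <<'E'
from h import *
s=save("scene","s0");print({k:(v if np.size(v)<20 else np.shape(v)) for k,v in s.items()})
s=save("top","t0");print({k:(v if np.size(v)<20 else np.shape(v)) for k,v in s.items()})
print(get_obs())
E
```

```text
{'img': (420, 560, 3), 'z_map': (420, 560), 'camera_matrix': array([[428.60111441,   0.        , 275.29911879],
       [  0.        , 428.60111441, 211.41334437],
       [  0.        ,   0.        ,   1.        ]]), 'world_from_camera': array([[-0.81480568, -0.39194838,  0.42716293,  0.95289533],
       [ 0.57966582, -0.53949767,  0.61067978,  0.64697141],
       [-0.00890154,  0.74519711,  0.66678485,  0.75207082],
       [ 0.        ,  0.        ,  0.        ,  1.        ]])}
{'img': (420, 560, 3), 'z_map': (420, 560), 'camera_matrix': array([[499.55212943,   0.        , 285.04946199],
       [  0.        , 499.55212943, 214.06455831],
       [  0.        ,   0.        ,   1.        ]]), 'world_from_camera': array([[-0.01875075,  0.98353895, -0.17972072,  0.27589298],
       [-0.99981044, -0.01938775, -0.00178838,  0.03697675],
       [-0.00524332,  0.17965312,  0.98371605,  1.5847904 ],
       [ 0.        ,  0.        ,  0.        ,  1.        ]])}
{'time_s': 0.1, 'q': array([-1.22681756e+00,  1.16472583e-01,  1.44218245e+00, -3.71473054e-05,
        1.58396587e+00, -3.77820631e-02]), 'qvel': array([ 0.00063905,  0.00120524, -0.00174017,  0.00084081, -0.00136803,
       -0.00112887]), 'effort': array([ 1.45850299e-03, -7.22890592e+01, -6.23864436e+01,  7.81385670e-02,
        2.28558015e-02, -1.00529578e-04]), 'ee_pos': array([ 0.25141562, -0.62626455,  0.22896562]), 'tool_rot': array([[ 9.28010245e-01,  3.72554478e-01, -3.81729232e-04],
       [ 3.72554674e-01, -9.28009753e-01,  9.55485518e-04],
       [ 1.72195828e-06, -1.02891536e-03, -9.99999471e-01]]), 'wrist_force': array([ 0.48432739,  0.58307302, -1.34670559]), 'ft_torque': array([-0.00829023, -0.00295595,  0.00230902]), 'grip_width': 0.09285839195242092}
```

View pics/s0.png

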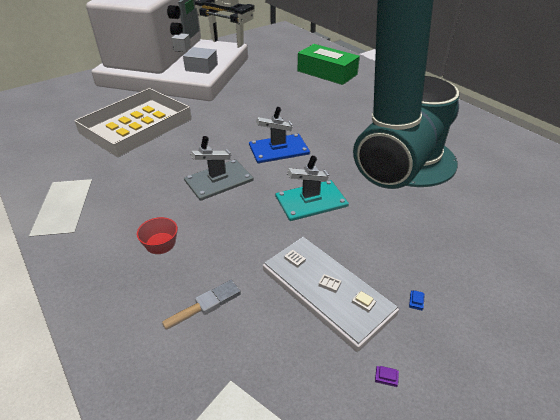

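View pics/t0.png

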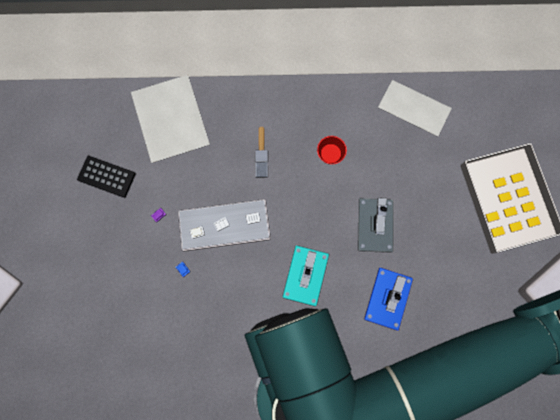

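Candidates for the block (scene view): the wax-topped white cassette at (364,300), the open empty at (330,283), the lidded empty at (295,258), and blue (417,300) and purple (387,376) look-alikes. Stands: grey (218,178), blue (280,148) and teal (312,197). I pick the cream-topped one and the grey stand.

Run:
```python
from h import *
d=np.load("pics/s0.npz")["img"]
a=cv2.resize(d[235:350,255:405],None,fx=4,fy=4,interpolation=2); b=cv2.resize(d[125:205,175:262],None,fx=4.5,fy=4.5,interpolation=2)
c=np.zeros((560,600,3),np.uint8); 
c=cv2.resize(np.hstack([a,cv2.resize(b,(500,460))]),(800,335))
cv2.imwrite("pics/c0.png",c)
P,im=cloud("s0")
hsv=cv2.cvtColor(im,cv2.COLOR_BGR2HSV)
X,Y,Z=P[...,0],P[...,1],P[...,2]
def rect(m,n):
    q=P[m][:,:2].astype(np.float32); r=cv2.minAreaRect(q*1000); print(n,len(q),np.round(r[0]),np.round(r[1]),round(r[2],1),"z",np.percentile(P[m][:,2],[5,50,95]).round(4))
v,u=np.mgrid[:420,:560]
R=(u>255)&(u<405)&(v>230)&(v<352)
rect(R&(Z>.020)&(Z<.035),"plate top")
rect(R&(Z>.043)&(Z<.06),"wax")
n,l,st,ce=cv2.connectedComponentsWithStats((R&(Z>.036)).astype(np.uint8))
for i in range(1,n):
    if st[i,4]>20: rect(l==i,"cass%s"%ce[i])
S=(u>175)&(u<262)&(v>125)&(v<205)
rect(S&(Z>.009)&(Z<.018),"base")
rect(S&(Z>.06),"head")
rect(S&(Z>.135),"tab?")
for i in range(0,1): print(P[S&(Z>.13)].round(3)[::6])
P,im=cloud("t0");Z=P[...,2]
S=(u>350)&(u<400)&(v>190)&(v<258)
print("top cam");rect(S&(Z>.009)&(Z<.018),"base");rect(S&(Z>.06),"head")
R=(u>170)&(u<275)&(v>195)&(v<255);rect(R&(Z>.043)&(Z<.07),"wax")
n,l,st,ce=cv2.connectedComponentsWithStats((R&(Z>.036)).astype(np.uint8))
for i in range(1,n):
    if st[i,4]>10: rect(l==i,"cass%s"%ce[i])
```

```text
plate top 5900 [534. 238.] [129. 280.] 6.5 z [0.0227 0.0291 0.0316]
wax 151 [508. 318.] [22. 30.] 16.7 z [0.0448 0.0479 0.0499]
cass[294.98305085 257.37288136] 177 [549. 144.] [31. 39.] 8.4 z [0.0368 0.0393 0.0414]
cass[329.53174603 282.15079365] 126 [533. 243.] [31. 40.] 26.0 z [0.0364 0.0385 0.0407]
cass[363.87548638 300.19066148] 257 [509. 319.] [29. 40.] 17.4 z [0.0373 0.0465 0.0497]
base 1340 [ 464. -258.] [312. 144.] 10.4 z [0.01   0.0128 0.0156]
head 573 [ 539. -245.] [ 31. 108.] 83.6 z [0.0654 0.0985 0.144 ]
tab? 48 [ 551. -247.] [15. 17.] 2.6 z [0.137  0.1474 0.1541]
[[ 0.55  -0.254  0.153]
 [ 0.55  -0.245  0.154]
 [ 0.549 -0.24   0.153]
 [ 0.552 -0.24   0.151]
 [ 0.554 -0.243  0.148]
 [ 0.555 -0.248  0.143]
 [ 0.556 -0.242  0.143]
 [ 0.555 -0.245  0.138]
 [ 0.558 -0.244  0.137]
 [ 0.559 -0.251  0.13 ]
 [ 0.56  -0.243  0.131]]
top cam
base 1114 [ 516. -241.] [138. 201.] 80.6 z [0.0098 0.0137 0.0174]
head 343 [ 537. -249.] [ 26. 110.] 85.5 z [0.0828 0.1021 0.1506]
wax 110 [546. 235.] [ 68. 214.] 13.1 z [0.0434 0.0468 0.0525]
cass[253.24038462 218.05769231] 104 [549. 141.] [33. 40.] 10.4 z [0.0364 0.0407 0.0457]
cass[221.75757576 223.89393939] 66 [530. 240.] [31. 41.] 30.5 z [0.0363 0.0388 0.0465]
cass[197.25217391 232.52173913] 115 [506. 313.] [28. 46.] 15.3 z [0.0378 0.0454 0.0524]
```

View pics/c0.png

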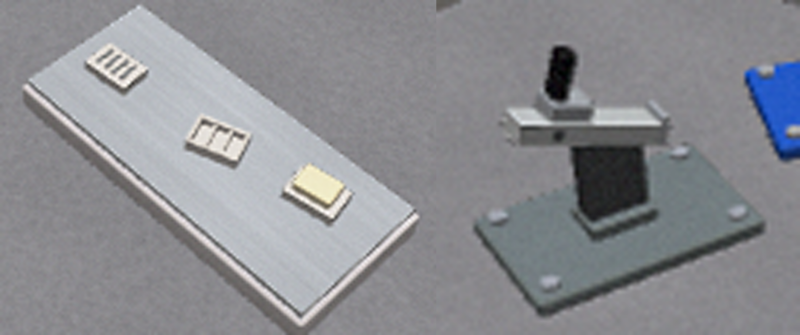

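Crop: the wax-topped cassette at (364,300) is clear, and the grey stand's jaw sits open with its tab up. Block is near (0.508, 0.318) with its x at about 17°, and the sizes match. Moving above it.

play_rows:
  plan: [93,590,-780,0,4.5,93,590,-780,0,4.5,93,590,-780,0,4.5,93,590,-780,0,4.5,93,590,-780,0,4.5,93,590,-780,0,4.5,93,590,-780,0,4.5,93,590,-780,0,4.5,93,590,-780,0,4.5,93,590,-780,0,4.5,93,590,-780,0,4.5,93,590,-780,0,4.5]

```text
time_s: 1.3
ee_pos: [0.4089, -0.0454, 0.2297]
tool_rot: [[0.954, 0.298, 0.001], [0.298, -0.954, -0.0], [0.001, 0.0, -1.0]]
wrist_force: [0.9, -0.4, -0.3]
grip_width: 0.0932
```

play_rows:
  plan: [93,203,-317,0,0,93,203,-317,0,0,93,203,-317,0,0,93,203,-317,0,0,93,203,-317,0,0,93,203,-317,0,0,93,203,-317,0,0,93,203,-317,0,0,93,203,-317,0,0,93,203,-317,0,0,93,203,-317,0,0]

```text
time_s: 2.4
ee_pos: [0.508, 0.3149, 0.2296]
tool_rot: [[0.955, 0.298, -0.0], [0.298, -0.955, -0.0], [-0.0, 0.0, -1.0]]
wrist_force: [0.2, 0.0, -0.2]
grip_width: 0.0927
```

Run:
```python
from h import *
save("wrist","w1")
o=get_obs();print(o["ee_pos"],np.array(o["tool_rot"]).round(3))
P,im=cloud("w1");Z=P[...,2]
print(np.nanpercentile(Z,[1,20,50,80,99]))
def rect(m,n):
    q=P[m][:,:2].astype(np.float32); r=cv2.minAreaRect(q*1000); print(n,len(q),np.round(r[0],1),np.round(r[1],1),round(r[2],1),"z",np.percentile(P[m][:,2],[5,50,95]).round(4))
n,l,st,ce=cv2.connectedComponentsWithStats(((Z>.035)&(Z<.06)).astype(np.uint8))
for i in range(1,n):
    if st[i,4]>100: rect(l==i,"c%s"%ce[i].round()); 
    if st[i,4]>100 and np.nanmax(Z[l==i])>.044: rect((l==i)&(Z>.044),"wax")
```

```text
[0.50809958 0.31477957 0.22988613] [[ 0.955  0.298  0.   ]
 [ 0.298 -0.955  0.   ]
 [ 0.     0.    -1.   ]]
[-1.45936789e-03 -1.15811903e-04  9.64513203e-04  2.87144135e-01
  3.31895264e-01]
c[359. 190.] 642 [530.3 241.2] [28.5 40.3] 26.7 z [0.036  0.0396 0.0412]
c[279. 190.] 1101 [505.7 317.1] [28.1 39.3] 16.4 z [0.0391 0.0483 0.0502]
wax 677 [505.9 317.7] [22.  29.7] 17.6 z [0.0475 0.049  0.0503]
c[456. 202.] 1126 [547.3 142.6] [28.5 41.2] 9.9 z [0.0382 0.0402 0.0416]
```

View pics/w1.png

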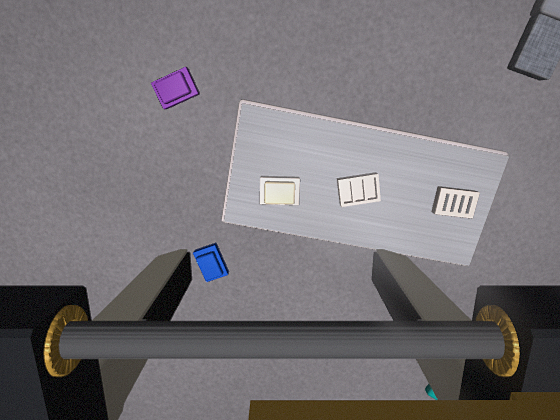

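The wrist view shows the wax cassette at (279,190) between the open jaws, slightly off centre. Descending with the opening reduced to 60 mm, which clears the neighbouring cassette.

play_rows:
  plan: [60,-1,-3,50,0,60,-1,-3,100,0,60,-1,-3,140,0,60,-1,-3,165,0,60,-1,-3,180,0,60,-1,-3,187,0,60,-1,-3,187,0,20,-1,-3,187,0,20,-1,-3,187,0,20,-1,-3,187,0,20,-1,-3,187,0,20,-1,-3,187,0]

```text
time_s: 3.65
ee_pos: [0.5067, 0.3184, 0.0436]
tool_rot: [[0.954, 0.299, 0.001], [0.299, -0.954, 0.001], [0.001, -0.0, -1.0]]
wrist_force: [-0.9, -0.9, 6.9]
grip_width: 0.0397
```

play_rows:
  plan: [20,0,0,0,0,20,0,0,0,0,20,0,0,-5,0,20,0,0,-20,0,20,0,0,-60,0,20,0,0,-110,0,20,0,0,-160,0,20,0,0,-180,0,20,0,0,-180,0]

```text
time_s: 4.55
ee_pos: [0.5071, 0.3187, 0.2278]
tool_rot: [[0.954, 0.299, 0.005], [0.299, -0.954, 0.003], [0.006, -0.001, -1.0]]
wrist_force: [0.2, 1.2, -0.5]
grip_width: 0.0394
```

play_rows:
  plan: [20,-169,538,0,22.4,20,-169,538,0,22.4,20,-169,538,0,22.4,20,-169,538,0,22.4,20,-169,538,0,22.4,20,-169,538,0,22.4,20,-169,538,0,22.4,20,-169,538,0,22.4,20,-169,538,0,22.4,20,-169,538,0,22.4,20,-169,538,0,22.4,20,-169,538,0,22.4]

```text
time_s: 5.75
ee_pos: [0.5047, -0.2493, 0.2214]
tool_rot: [[0.996, -0.091, -0.002], [-0.091, -0.996, 0.0], [-0.002, -0.0, -1.0]]
wrist_force: [0.2, 0.4, -0.1]
grip_width: 0.0394
```

play_rows:
  plan: [20,0,0,0,0,20,0,0,0,0]

```text
time_s: 5.95
ee_pos: [0.5055, -0.245, 0.2221]
tool_rot: [[0.996, -0.088, -0.001], [-0.088, -0.996, 0.001], [-0.001, -0.001, -1.0]]
wrist_force: [0.0, -0.0, -0.2]
grip_width: 0.0397
```

Run:
```python
from h import *
save("wrist","w2")
o=get_obs();print(o["ee_pos"],np.array(o["tool_rot"]).round(3))
P,im=cloud("w2");Z=P[...,2];X=P[...,0];Y=P[...,1]
near=(abs(X-.52)<.14)&(abs(Y+.245)<.12)
def rect(m,n):
    q=P[m][:,:2].astype(np.float32); r=cv2.minAreaRect(q*1000); print(n,len(q),np.round(r[0],1),np.round(r[1],1),round(r[2],1),"z",np.percentile(P[m][:,2],[5,50,95]).round(4))
for lo,hi,n in [(.010,.018,"base"),(.07,.16,"head"),(.14,.165,"tab")]:
    c,l,st,ce=cv2.connectedComponentsWithStats((near&(Z>lo)&(Z<hi)).astype(np.uint8))
    for i in range(1,c):
        if st[i,4]>100: rect(l==i,n+str(ce[i].round()))
```

```text
[ 0.50567593 -0.24453003  0.2223339 ] [[ 0.996 -0.087 -0.   ]
 [-0.087 -0.996  0.001]
 [-0.    -0.001 -1.   ]]
base[283. 160.] 12149 [ 523.4 -247.8] [109.8 169. ] 86.8 z [0.0127 0.0142 0.0155]
head[283. 159.] 4144 [ 536.7 -248. ] [ 25.8 108.2] 85.8 z [0.0875 0.1159 0.1542]
tab[283. 162.] 629 [ 548.3 -249.2] [15.7 16.2] 86.3 z [0.1419 0.1531 0.1557]
```

View pics/w2.png

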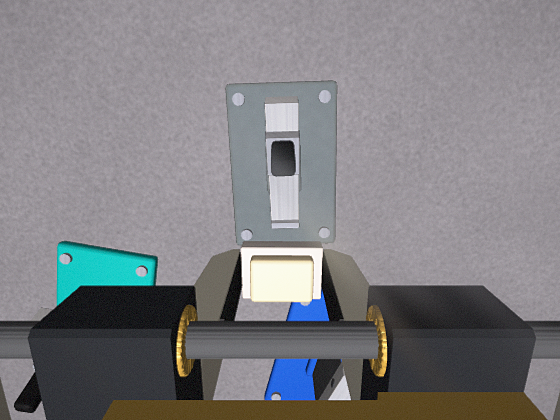

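The block is held squarely at (282,275) and the grey stand shows the stop at (285,225) and the tab at (283,158). Next, checking the seat and the block's pose in the hand.

Run:
```python
from h import *
P,im=cloud("w2");o=get_obs()
for yaw in (-3.3,-3.9):
    a=np.radians(yaw);c,s=np.cos(a),np.sin(a)
    d=P-np.array([.5234-.020*c,-.2478-.020*s,.09])
    x=c*d[...,0]+s*d[...,1]; y=-s*d[...,0]+c*d[...,1]; z=d[...,2]
    t=np.radians(20); hx=np.cos(t)*x+np.sin(t)*z; hz=-np.sin(t)*x+np.cos(t)*z
    m=(abs(y)<.009)&(hz>-.006)&(hz<.06)&(hx>-.03)&(hx<.1)
    print(yaw)
    for x0 in np.arange(-.022,.09,.004):
        k=m&(hx>=x0)&(hx<x0+.004)
        if k.sum(): print(round(x0*1e3),k.sum(),(np.percentile(hz[k],[5,50,95])*1e3).round(1),end=" | ")
    f=(hz>-.004)&(hz<.004)&(hx>-.01)&(hx<.085)&(abs(y)<.02)
    print("\nface y",[ (np.percentile(y[f&(hx>b)&(hx<b+.012)],[1,99])*1e3).round(1) for b in (-.008,.004,.07) if (f&(hx>b)&(hx<b+.012)).sum()])
# block in tool frame
R=np.array(o["tool_rot"]);q=(P-o["ee_pos"])@R
m=(abs(q[...,0])<.025)&(abs(q[...,1])<.0195)&(q[...,2]>-.015)&(q[...,2]<.02)
n,l,st,ce=cv2.connectedComponentsWithStats(m.astype(np.uint8))
i=1+np.argmax(st[1:,4]);B=q[l==i];print(st[i,4],ce[i],np.percentile(B,[1,50,99],axis=0).round(4))
w=B[(B[:,2]<np.percentile(B[:,2],50))&(abs(B[:,0])<.02)]
W=B[abs(B[:,2]-np.median(w[:,2]))<.002]
A=np.c_[W[:,:2],np.ones(len(W))];print("wax plane",np.linalg.lstsq(A,W[:,2],rcond=None)[0].round(4)); print(cv2.minAreaRect((W[:,:2]*1000).astype(np.float32)))
```

```text
-3.3
-22 31 [4.4 5.1 6. ] | -18 138 [0.3 4.7 6.2] | -14 89 [-0.6  0.5  4.7] | -10 76 [-0.6  0.4  1.4] | -6 80 [-0.6  0.3  1.2] | -2 74 [-0.4  0.4  1.3] | 2 90 [-0.6  0.4  1.3] | 6 76 [-0.5  0.3  1.2] | 10 93 [-0.7  0.5  1.4] | 14 88 [-0.5  0.5  1.5] | 18 94 [-0.9  0.3  1.3] | 22 97 [-0.3  0.3  1.4] | 26 81 [-0.7  0.2  1.4] | 30 1 [1.1 1.1 1.1] | 34 2 [12.2 12.5 12.8] | 38 3 [13.3 13.5 13.8] | 50 4 [13.3 13.5 13.8] | 54 66 [13.3 45.8 46.6] | 58 143 [17.3 46.  47.1] | 62 306 [13.4 43.8 46.7] | 66 681 [ 0.2 17.9 43.2] | 70 135 [-0.6  0.4  1.3] | 74 131 [-0.6  0.3  1.3] | 78 139 [-0.6  0.4  1.3] | 82 142 [-0.7  0.4  1.3] | 86 136 [-4.6 -0.6  1.2] | 
face y [array([-11.6,  11.5]), array([-11.6,  11.7]), array([-11.6,  11.8])]
-3.9
-22 33 [4.4 5.1 6. ] | -18 137 [0.2 4.8 6.2] | -14 94 [-0.6  0.6  4.8] | -10 78 [-0.7  0.4  1.4] | -6 79 [-0.6  0.2  1.2] | -2 76 [-0.4  0.4  1.3] | 2 89 [-0.6  0.4  1.3] | 6 78 [-0.5  0.3  1.2] | 10 94 [-0.7  0.4  1.4] | 14 89 [-0.6  0.5  1.5] | 18 93 [-0.9  0.2  1.3] | 22 97 [-0.3  0.3  1.4] | 26 81 [-0.7  0.3  1.4] | 30 1 [1.1 1.1 1.1] | 34 2 [12.2 12.5 12.8] | 38 3 [13.4 13.5 13.8] | 50 4 [13.3 13.5 13.8] | 54 65 [13.3 45.8 46.6] | 58 144 [43.5 46.  47.1] | 62 299 [13.3 43.9 46.7] | 66 675 [ 0.2 18.1 43.2] | 70 139 [-0.6  0.4  1.4] | 74 130 [-0.6  0.3  1.3] | 78 145 [-0.6  0.4  1.3] | 82 143 [-0.8  0.3  1.3] | 86 134 [-4.6 -0.6  1.2] | 
face y [array([-11.8,  11.2]), array([-11.7,  11.6]), array([-11.1,  12.4])]
4741 [281.44821768 270.50643324] [[-0.0144 -0.0191 -0.0064]
 [ 0.0028 -0.0002 -0.0044]
 [ 0.0118  0.0191  0.0121]]
wax plane [ 0.0122 -0.0003 -0.0052]
((-2.0323715209960938, 0.0021638870239257812), (29.95792007446289, 22.318740844726562), 89.47199249267578)
```

Seat fit: (0.503, -0.247, 0.090), yaw about -3.4°. Face residual is about 0.4 mm, the stop is at -14, and the jaw is about 23 mm open. The block sits 1.7 mm behind the TCP axis with its bottom about 2.8 mm below the fingertips. Lowering to just above the face.

play_rows:
  plan: [20,0,2,0,-1.6,20,0,2,30,-1.6,20,0,2,60,-1.6,20,0,2,85,-1.6,20,0,2,97,-1.6,20,0,2,97,-1.6,20,0,2,97,-1.6,20,0,2,97,-1.6,20,0,2,97,-1.6]

```text
time_s: 6.9
ee_pos: [0.506, -0.2478, 0.1269]
tool_rot: [[0.998, -0.06, 0.001], [-0.06, -0.998, -0.001], [0.002, 0.001, -1.0]]
wrist_force: [-0.1, -0.1, 0.5]
grip_width: 0.0397
```

Run:
```python
from h import *
o=get_obs();print(o["ee_pos"],np.array(o["tool_rot"]).round(4),o["wrist_force"],o["qvel"])
save("scene","s1",(185,110,265,200),6)
```

```text
[ 0.50595122 -0.24781497  0.12686288] [[ 9.982e-01 -5.970e-02  1.500e-03]
 [-5.970e-02 -9.982e-01 -8.000e-04]
 [ 1.500e-03  7.000e-04 -1.000e+00]] [-0.12058298 -0.11702015  0.51568475] [-3.17729987e-03  2.73310817e-03  4.22562616e-03 -7.33347722e-04
 -3.88513577e-03 -5.64160896e-05]
```

View pics/s1.png

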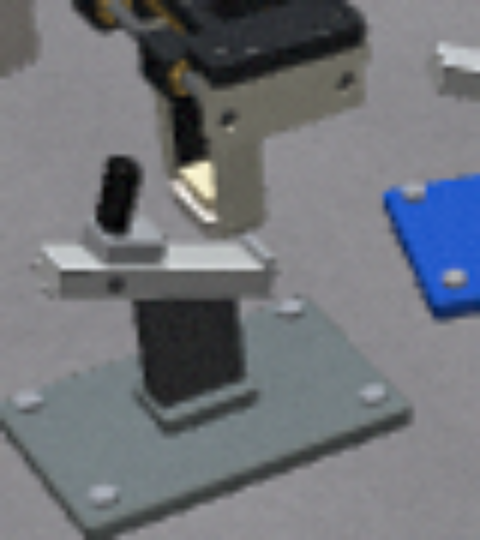

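Block is held level above the face, between the stop and the open jaw. Pressing gently so that it tilts onto the face.

play_rows:
  plan: [20,0,-1,8,0,20,0,-1,15,0,20,0,-1,17,0,20,0,-1,18,0,20,0,-1,18,0]

```text
time_s: 7.45
ee_pos: [0.5055, -0.2466, 0.1081]
tool_rot: [[0.998, -0.06, -0.0], [-0.06, -0.998, 0.0], [-0.0, -0.0, -1.0]]
wrist_force: [-5.5, 2.6, 10.5]
grip_width: 0.0392
```

play_rows:
  plan: [20,0,0,1,0,20,0,0,2,0,20,0,0,3,0,20,0,0,3,0]

```text
time_s: 7.85
ee_pos: [0.5058, -0.2467, 0.1058]
tool_rot: [[0.998, -0.06, 0.001], [-0.06, -0.998, -0.0], [0.001, 0.0, -1.0]]
wrist_force: [-5.7, 4.0, 15.1]
grip_width: 0.0395
```

play_rows:
  plan: [20,0,0,0.7,0,20,0,0,1.2,0,20,0,0,1.2,0]

```text
time_s: 8.15
ee_pos: [0.5059, -0.2467, 0.1048]
tool_rot: [[0.998, -0.06, 0.001], [-0.06, -0.998, -0.0], [0.001, 0.0, -1.0]]
wrist_force: [-5.2, 3.5, 17.2]
grip_width: 0.0392
```

Run:
```python
from h import *
save("wrist","w3"); o=get_obs(); P,im=cloud("w3"); print(o["wrist_force"],o["ee_pos"])
a=np.radians(-3.4);c,s=np.cos(a),np.sin(a);t=np.radians(20)
d=P-np.array([.5034,-.2466,.09]);x=c*d[...,0]+s*d[...,1]; y=-s*d[...,0]+c*d[...,1]; z=d[...,2]
hx=np.cos(t)*x+np.sin(t)*z; hz=-np.sin(t)*x+np.cos(t)*z
m=(abs(y)<.018)&(hx>-.025)&(hx<.03)
for x0 in np.arange(-.025,.03,.003):
    k=m&(hx>=x0)&(hx<x0+.003)
    if k.sum(): print(round(x0*1e3),k.sum(),(np.percentile(hz[k],[5,50,95])*1e3).round(1),end=" | ")
```

```text
[-5.89181348  4.3322226  16.32116536] [ 0.50589969 -0.24671912  0.10483211]
-10 48 [14.6 15.3 16.2] | -7 114 [14.2 23.  23.8] | -4 352 [14.1 23.2 24.1] | -1 380 [13.3 22.6 23.6] | 2 403 [12.6 21.8 22.9] | 5 409 [11.9 21.1 22.1] | 8 408 [11.1 20.4 21.5] | 11 576 [ 9.7 19.4 20.7] | 14 1955 [ 0.3  9.8 19.3] | 17 95 [-0.4  6.9 10.2] | 20 11 [-0.8  0.2  1. ] | 23 5 [-0.7 -0.   0.2] |
```

play_rows:
  plan: [20,0,0,1,0,20,0,0,2,0,20,0,0,3,0,20,0,0,4,0,20,0,0,4,0]

```text
time_s: 8.7
ee_pos: [0.5061, -0.2467, 0.1008]
tool_rot: [[0.998, -0.06, 0.002], [-0.06, -0.998, -0.0], [0.002, 0.0, -1.0]]
wrist_force: [-2.5, 3.9, 15.6]
grip_width: 0.0398
```

```bash
cat > prof.py <<'E'
from h import *
import sys
cam,fn=sys.argv[1:3]
save(cam,fn); o=get_obs(); P,im=cloud(fn); print(o["wrist_force"],o["ee_pos"],o["grip_width"])
a=np.radians(-3.4);c,s=np.cos(a),np.sin(a);t=np.radians(20)
d=P-np.array([.5034,-.2466,.09]);x=c*d[...,0]+s*d[...,1]; y=-s*d[...,0]+c*d[...,1]; z=d[...,2]
hx=np.cos(t)*x+np.sin(t)*z; hz=-np.sin(t)*x+np.cos(t)*z
m=(abs(y)<.018)&(hx>-.025)&(hx<.09)&(hz>-.006)&(hz<.06)
for x0 in np.arange(-.025,.09,.003):
    k=m&(hx>=x0)&(hx<x0+.003)
    if k.sum(): print(round(x0*1e3),k.sum(),(np.percentile(hz[k],[5,50,95])*1e3).round(1),end=" | ")
for lo,hi,nm,xm in ((.016,.025,"wax",.03),(.0075,.0125,"cass",.022),(.043,.049,"tab",.09)):
    k=(hz>lo)&(hz<hi)&(hx<xm)&(hx>-.03)&(abs(y)<.025)
    if k.sum()>20: print("\n",nm,k.sum(),cv2.minAreaRect(np.c_[hx[k],y[k]].astype(np.float32)*1000),np.linalg.lstsq(np.c_[hx[k],y[k],np.ones(k.sum())],hz[k],rcond=None)[0].round(4))
E
python3 prof.py wrist w4
```

```text
[-3.59997587  3.57141201 13.98209899] [ 0.50611089 -0.24670449  0.10079398] 0.03961831881282017
-13 23 [11.7 12.4 12.8] | -10 79 [11.6 19.9 20.9] | -7 289 [11.8 20.8 21.6] | -4 333 [11.5 20.5 21.3] | -1 358 [11.3 20.3 21.2] | 2 330 [11.  20.  20.8] | 5 369 [10.7 19.8 20.7] | 8 404 [10.3 19.4 20.4] | 11 1290 [ 9.8 15.2 19.5] | 14 1238 [ 0.3  6.1 10.4] | 17 20 [-0.9  0.   0.6] | 20 2 [0.1 0.4 0.7] | 26 1 [-0.6 -0.6 -0.6] | 35 1 [13. 13. 13.] | 38 28 [12.4 13.1 13.6] | 41 43 [12.6 13.4 14.3] | 44 42 [12.8 13.4 14.4] | 47 67 [12.5 13.5 14.4] | 50 74 [12.7 13.5 14.4] | 53 138 [12.9 14.  45.6] | 56 384 [12.9 45.7 46.8] | 59 488 [13.2 45.9 47. ] | 62 749 [13.  45.3 46.9] | 65 3624 [ 2.3 24.7 45. ] | 68 499 [-0.7  0.4 10. ] | 71 419 [-0.7  0.2  1.3] | 74 457 [-0.7  0.3  1.3] | 77 461 [-0.7  0.3  1.2] | 80 491 [-0.8  0.3  1.4] | 83 497 [-0.6  0.3  1.4] | 86 633 [-5.2 -0.6  1.2] | 
 wax 2832 ((6.157370567321777, -0.06862068176269531), (28.93431854248047, 49.904624938964844), 0.29285264015197754) [-0.0683 -0.0009  0.0203]

 cass 1665 ((2.2533979415893555, -0.1986675262451172), (28.835891723632812, 49.90498733520508), 0.8539689779281616) [-0.101   0.0015  0.0113]

 tab 1976 ((41.59552764892578, 0.079071044921875), (52.0554313659668, 49.97053146362305), 0.33231306076049805) [-0.0134  0.0008  0.0464]
```

The tilt is now within about 5° of the face. A little more press, then release.

play_rows:
  plan: [20,0,0,1,0,20,0,0,1.5,0,20,0,0,1.5,0,60,0,0,1.5,0,60,0,0,1.5,0,60,0,0,1.5,0,60,0,0,1.5,0,60,0,0,1.5,0]

```text
time_s: 9.55
ee_pos: [0.5055, -0.2467, 0.0977]
tool_rot: [[0.998, -0.06, -0.0], [-0.06, -0.998, 0.0], [-0.0, -0.0, -1.0]]
wrist_force: [0.1, 0.1, 0.0]
grip_width: 0.06
```

```bash
python3 prof.py wrist w5
```

```text
[-0.52788001 -0.08679566 -0.25603655] [ 0.50553341 -0.2466438   0.09778746] 0.06002364836834217
-16 1 [9.8 9.8 9.8] | -13 30 [ 9.7 10.3 15. ] | -10 204 [10.2 19.2 19.8] | -7 313 [10.5 19.2 20. ] | -4 294 [10.4 19.2 20. ] | -1 317 [10.4 19.3 19.9] | 2 325 [10.2 19.3 20. ] | 5 350 [10.1 19.3 20. ] | 8 690 [ 9.9 18.2 19.8] | 11 1173 [ 2.7 12.1 18.3] | 14 1052 [ 0.4  5.6 10.4] | 17 15 [-0.6  0.3  1.5] | 38 25 [13.  13.6 13.9] | 41 38 [12.4 13.2 14. ] | 44 51 [12.5 13.6 14.3] | 47 60 [12.6 13.4 14.3] | 50 77 [12.5 13.3 14.2] | 53 143 [12.7 13.8 45.7] | 56 396 [13.  45.8 46.8] | 59 535 [12.9 45.9 47. ] | 62 780 [13.  45.3 46.8] | 65 3796 [ 2.4 24.8 45. ] | 68 537 [-0.6  0.5 11.3] | 71 446 [-0.7  0.3  1.4] | 74 472 [-0.6  0.3  1.3] | 77 498 [-0.7  0.3  1.3] | 80 504 [-0.7  0.4  1.4] | 83 544 [-0.8  0.3  1.3] | 86 652 [-5.2 -0.6  0.9] | 
 wax 2282 ((1.1219549179077148, 0.3412961959838867), (30.07367515563965, 22.779844284057617), 89.81498718261719) [-0.0569  0.0005  0.0192]

 cass 1575 ((1.3351402282714844, 0.33661460876464844), (28.84209442138672, 40.09489822387695), 0.14366514980793) [-0.0272  0.0006  0.0103]

 tab 1669 ((61.28512191772461, 0.013057708740234375), (15.856639862060547, 13.01928997039795), 87.6224594116211) [-0.1256 -0.0006  0.0534]
```

View pics/w5.png

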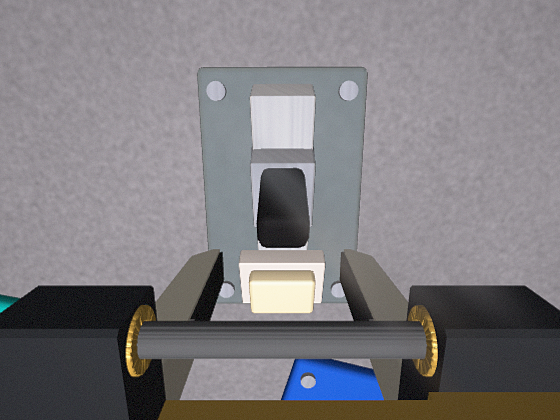

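Block flat at x = 1.2 mm, y = 0.3 mm and yaw 0.1°, with the jaw 23 mm open. Now up and over to the tab.

play_rows:
  plan: [60,0,0,-15,0,60,0,0,-50,0,60,0,0,-90,0,60,0,0,-115,0,60,25,0,-115,0,60,43,0,-115,0,60,43,0,-115,0,60,43,0,-80,0,60,43,0,-60,0,60,43,0,-46,0,60,43,0,-43,0,60,43,0,-43,0]

```text
time_s: 10.8
ee_pos: [0.5484, -0.2493, 0.1416]
tool_rot: [[0.998, -0.06, 0.0], [-0.06, -0.998, -0.0], [0.0, 0.0, -1.0]]
wrist_force: [-0.6, -0.6, -0.2]
grip_width: 0.06
```

play_rows:
  plan: [5,0,0,0,0,5,0,0,0,0,5,0,0,0,0,5,0,0,0,0,5,0,0,0,0,5,0,0,0,0]

```text
time_s: 11.4
ee_pos: [0.5485, -0.2493, 0.141]
tool_rot: [[0.998, -0.06, 0.0], [-0.06, -0.998, -0.0], [0.0, 0.0, -1.0]]
wrist_force: [-0.8, -1.2, 0.6]
grip_width: 0.0168
```

Gripped the tab (16.8 mm). Sliding 20 mm down the slope, then checking.

play_rows:
  plan: [5,-2,0,0.7,0,5,-4.5,0,1.6,0,5,-7,0,2.5,0,5,-9.5,0,3.5,0,5,-12,0,4.4,0,5,-14.5,0,5.3,0,5,-16.5,0,6,0,5,-18.5,0,6.7,0,5,-18.5,0,6.7,0]

```text
time_s: 12.3
ee_pos: [0.5296, -0.2484, 0.1341]
tool_rot: [[0.998, -0.06, -0.0], [-0.06, -0.998, -0.001], [-0.0, 0.001, -1.0]]
wrist_force: [0.3, -4.6, -0.4]
grip_width: 0.0161
```

```bash
python3 prof.py wrist w6
```

```text
[-0.99804972 -4.85014586 -0.80445295] [ 0.5296377  -0.24845765  0.13415763] 0.015499278089119948
-10 69 [18.7 19.3 19.9] | -7 126 [18.7 19.3 19.9] | -4 119 [18.7 19.4 20. ] | -1 116 [18.7 19.3 19.8] | 2 102 [18.7 19.5 20. ] | 5 12 [18.6 19.3 20.1] | 8 1 [20. 20. 20.] | 35 88 [13.  45.9 48.1] | 38 232 [12.9 46.  47.6] | 41 342 [13.  45.4 47.6] | 44 2032 [11.3 28.8 45.5] | 47 1300 [ 0.1 11.6 40.6] | 50 608 [-0.2 40.5 48.9] | 53 697 [-0.3 48.6 55.7] | 56 505 [-0.3 54.4 59.5] | 59 233 [-3.1  0.1  1. ] | 62 227 [-2.3  0.2  1.1] | 65 228 [-0.6  0.3  1.2] | 68 234 [-0.7  0.3  1.2] | 71 252 [-0.7  0.3  1.2] | 74 249 [-0.6  0.3  1.2] | 77 251 [-0.5  0.4  1.2] | 80 266 [-0.6  0.2  1.1] | 83 284 [-0.6  0.3  1.3] | 86 447 [-5.5 -1.1  1. ] | 
 wax 545 ((-0.6965341567993164, 0.29781436920166016), (17.410186767578125, 20.719947814941406), 1.724487066268921) [0.0073 0.0001 0.0194]

 tab 1197 ((44.864662170410156, 0.1490345001220703), (46.35419845581055, 19.390304565429688), 89.958740234375) [ 0.0278 -0.0002  0.0445]
```

play_rows:
  plan: [5,-1,0,0.4,0,5,-2,0,0.7,0,5,-3,0,1.1,0,5,-3,0,1.1,0]

```text
time_s: 12.75
ee_pos: [0.5268, -0.2483, 0.1331]
tool_rot: [[0.998, -0.06, 0.0], [-0.06, -0.998, -0.001], [0.0, 0.001, -1.0]]
wrist_force: [0.7, -5.0, -1.2]
grip_width: 0.0156
```

play_rows:
  plan: [5,-1,0,0.4,0,5,-1,0,0.4,0,5,-1,0,0.4,0]

```text
time_s: 13.05
ee_pos: [0.526, -0.2483, 0.1328]
tool_rot: [[0.998, -0.06, 0.001], [-0.06, -0.998, -0.001], [0.001, 0.001, -1.0]]
wrist_force: [2.4, -6.3, -0.6]
grip_width: 0.0159
```

play_rows:
  plan: [5,-0.5,0,0.2,0,5,-1,0,0.4,0,5,-1,0,0.4,0]

```text
time_s: 13.35
ee_pos: [0.5259, -0.2482, 0.1329]
tool_rot: [[0.998, -0.06, 0.003], [-0.06, -0.998, -0.001], [0.003, 0.001, -1.0]]
wrist_force: [10.2, -5.7, -1.5]
grip_width: 0.0156
```

```bash
python3 prof.py wrist w7; python3 prof.py scene s7 | tail -4
```

```text
[10.13655451 -5.22560786 -1.81203164] [ 0.52587988 -0.24822492  0.13286256] 0.016362817163071468
-13 14 [18.5 18.9 18.9] | -10 107 [18.7 19.3 19.9] | -7 117 [18.6 19.4 20.1] | -4 117 [18.7 19.4 20.1] | -1 78 [18.9 19.4 20.1] | 2 11 [18.7 19.2 20.2] | 29 12 [30.5 45.2 45.5] | 32 150 [12.9 45.9 48. ] | 35 243 [13.2 46.  55.5] | 38 480 [13.2 32.9 47. ] | 41 2560 [ 2.6 26.4 44.8] | 44 733 [-0.2 33.1 44.3] | 47 649 [-0.1 43.  51.4] | 50 690 [-0.2 51.2 57.2] | 53 324 [-0.4  0.7 59.6] | 56 230 [-0.9  0.3  1.2] | 59 240 [-3.4  0.2  1.2] | 62 248 [-1.   0.2  1.3] | 65 236 [-0.6  0.3  1.3] | 68 257 [-0.7  0.3  1.3] | 71 243 [-0.7  0.3  1.2] | 74 271 [-0.6  0.3  1.3] | 77 268 [-0.7  0.4  1.3] | 80 276 [-0.7  0.3  1.2] | 83 283 [-0.7  0.3  1.2] | 86 439 [-5.3 -0.9  1. ] | 
 wax 444 ((-3.413219451904297, -0.11765670776367188), (20.620603561401367, 14.568479537963867), 88.56576538085938) [0.0259 0.0062 0.0195]

 tab 1178 ((40.94386672973633, 0.12833023071289062), (19.4008731842041, 46.3765754699707), 0.21483756601810455) [ 0.0168 -0.0012  0.0451]

 cass 37 ((7.652032852172852, 12.038284301757812), (25.805683135986328, 39.75312042236328), 51.17285919189453) [-0.0142 -0.0781  0.0108]

 tab 23 ((49.03475570678711, 5.643583297729492), (16.189926147460938, 44.547691345214844), 19.6032772064209) [0.0314 0.0288 0.0448]
```

Firm contact: force jumped to 10 N with no further travel, so the jaw is snug. Releasing, retreating and checking.

play_rows:
  plan: [5,1,0,-0.4,0,40,1,0,-0.4,0,40,1,0,-0.4,0,40,1,0,-0.4,0,40,1,0,-15,0,40,1,0,-50,0,40,1,0,-90,0,40,1,0,-110,0,40,-30,0,-110,0,40,-30,0,-110,0,40,-30,0,-110,0]

```text
time_s: 14.55
ee_pos: [0.495, -0.246, 0.2435]
tool_rot: [[0.998, -0.06, 0.001], [-0.06, -0.998, -0.001], [0.001, 0.001, -1.0]]
wrist_force: [-0.7, 0.2, -0.2]
grip_width: 0.04
```

```bash
python3 prof.py wrist w8
```

```text
[-0.80040059 -0.09429588 -0.45178522] [ 0.49523782 -0.24603988  0.24307973] 0.040012197916502595
-16 4 [ 9.6  9.8 10. ] | -13 35 [ 9.7 11.3 18.9] | -10 109 [10.2 19.  20.1] | -7 115 [10.  19.2 20. ] | -4 112 [ 9.8 19.  20. ] | -1 119 [10.6 19.3 20.2] | 2 121 [10.2 19.  20.3] | 5 121 [10.  19.1 20.3] | 8 297 [ 9.8 16.3 19.7] | 11 137 [ 1.3 10.  16.8] | 14 31 [ 3.  12.5 14.1] | 17 27 [12.7 13.5 14.3] | 20 26 [12.3 13.4 14.4] | 23 25 [12.7 13.3 14.4] | 26 28 [13.  13.4 14.5] | 29 24 [12.7 13.5 14.6] | 32 87 [12.9 45.5 46.5] | 35 102 [13.  45.7 47.2] | 38 140 [12.8 44.8 47. ] | 41 682 [ 0.9 21.2 44.8] | 44 119 [-0.5  0.5 11.3] | 47 95 [-0.7  0.5  1.3] | 50 104 [-0.6  0.2  1.3] | 53 106 [-0.8  0.3  1.4] | 56 118 [-1.   0.2  1.3] | 59 110 [-3.6  0.2  1.2] | 62 111 [-0.9  0.4  1.2] | 65 111 [-1.   0.2  1.4] | 68 119 [-1.   0.2  1.3] | 71 117 [-0.8  0.2  1.2] | 74 126 [-1.2  0.2  1.1] | 77 117 [-0.9  0.2  1.4] | 80 125 [-0.8  0.2  1.1] | 83 127 [-0.7  0.3  1.4] | 86 146 [-5.5 -0.6  1.2] | 
 wax 785 ((0.21414756774902344, 0.3573598861694336), (22.64988899230957, 29.9256591796875), 1.5788646936416626) [-0.0353 -0.0015  0.0191]

 cass 387 ((4.306888580322266, 0.3550872802734375), (40.010677337646484, 35.37575149536133), 89.85704803466797) [-0.0064  0.0034  0.0102]

 tab 286 ((37.84441375732422, -0.04183244705200195), (15.142064094543457, 10.94782543182373), 86.63177490234375) [-0.1067  0.0057  0.0497]
```

View pics/w8.png

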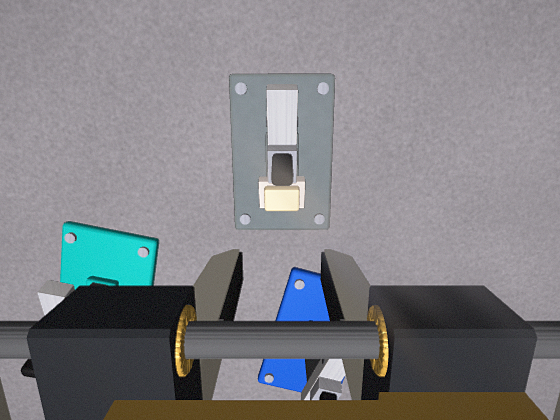

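The view shows the wax-up block at (282,198) seated across the head, with the jaw against it. Handing in.

```bash
python3 -c "
from bench import *
print(hand_in())"
```

```text
the job is handed in; nothing more can be done
None
```

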